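# Shift the sharpener's gear lever into the disc slot

## Task

Set the bench sharpener to drive its honing disc: gently push the gear lever along the slots of its gate, into the corner slot marked with the solid round disc, until it is fully home there, and then move clear. Only push the lever, do not pinch it; do not run it home into any of the three other marked slots on the way, and leave the tools lying about where they are.

Things in the scene. Friction and masses are not known exactly. Their poses are not given: they have to be found in the camera images.
- sharpener: Bench sharpener, fixed: grey gearbox 176 x 176 mm with a flat steel gate cover, top 110 mm above the bench; motor behind (+x, to 201 mm from centre, 100 mm high), two wheels right (-y, to 150 mm, 106 mm high), open tray left (+y, to 155 mm, 52 mm high). Origin: on the bench under the gate's centre; x away from the robot, y left, turned with the machine by up to 0.4 rad.
- gate (a point): Centre of the gate, on the cover's top. An H with a third, middle column: one cross channel along y through the centre, columns along x at y = -27, 0, +27 mm, each with a near (-x) and far (+x) slot ending 36 mm from centre. Channels 16 mm wide; round-nosed teeth between (they give a few mm sideways when forced): the lever changes column only within about 3 mm of x = 0 (at the cover).
- pivot (a point): Point the lever tilts about, inside the gearbox under the gate's centre, 20 mm above the bench. The lever starts anywhere along the middle column, whose slots are unmarked; the four corner slots carry the marks. It stays where it is left (plain friction, no spring or detent); 2 to 4 N at the knob moves it.
- knob (a point): Centre of the lever's dark wooden knob: 28 mm across, 54 mm long with round ends, 155 mm from the pivot, on a 10 mm steel stem. Upright, its centre is 175 mm and its top 202 mm above the bench. At the end of a corner slot its centre is 44 mm in x and 46 mm in y from the gate's centre, 161 mm above the bench.
- shift_fore (a joint): Lever's tilt along the sharpener's x, rad: 0 in the cross channel, +0.3 at the end of a far (+x) slot, -0.3 at the end of a near (-x) slot. Knob offset in x = 155 mm * sin(shift_fore) * cos(shift_side).
- shift_side (a joint): Lever's tilt along the sharpener's y, rad: 0 in the middle column, +0.3 in the left (+y) column, -0.3 in the right (-y) column. Knob offset in y = 155 mm * sin(shift_side).
- mark_disc: raised dark-steel mark, 3 mm high, on the gate cover at the outer end of one of the four corner slots: a solid round disc 36 mm across (the slot wanted). Origin: centre of its underside. It stands 56 mm in x and 56 mm in y (plus or minus) from the gate's centre in the sharpener's frame; which corner differs from run to run.
- mark_bar: raised dark-steel mark, 3 mm high, on the gate cover at the outer end of one of the four corner slots: a single bar 40 x 7 mm, along y. Origin: centre of its underside. It stands 56 mm in x and 56 mm in y (plus or minus) from the gate's centre in the sharpener's frame; which corner differs from run to run.
- mark_cross: raised dark-steel mark, 3 mm high, on the gate cover at the outer end of one of the four corner slots: a diagonal cross of two bars 40 x 7 mm. Origin: centre of its underside. It stands 56 mm in x and 56 mm in y (plus or minus) from the gate's centre in the sharpener's frame; which corner differs from run to run.
- mark_twin: raised dark-steel mark, 3 mm high, on the gate cover at the outer end of one of the four corner slots: two parallel bars 36 x 7 mm along y, 20 mm apart. Origin: centre of its underside. It stands 56 mm in x and 56 mm in y (plus or minus) from the gate's centre in the sharpener's frame; which corner differs from run to run.
- gouge_front: carving gouge, flat-sided wooden handle 120 x 26 x 24 mm and a 100 mm blade, lying across in front of the sharpener; origin at the underside, at the handle's blade end; x along the blade. Loose; leave alone.
- gouge_left: carving gouge, handle 110 x 26 x 24 mm and 90 mm blade, lying to the left of the sharpener; origin at the underside, at the handle's blade end; x along the blade. Loose; leave alone.
- gouge_right: carving gouge, handle 115 x 26 x 24 mm and 110 mm blade, lying to the right of the sharpener; origin at the underside, at the handle's blade end; x along the blade. Loose; leave alone.
- slipstone: grey sharpening stone 90 x 36 x 12 mm lying loose in the sharpener's side tray (tray walls reach 52 mm above the bench); origin under its centre. Loose; leave alone.
- mallet: turned wooden mallet standing on its head, 84 mm across and 162 mm high, left of the sharpener; origin under its centre. Loose; leave alone.
- paste_tin: jar of honing paste, 68 mm across, 50 mm high, far right of the bench; origin under its centre. Loose; leave alone.
- pencil_cup: grey cup, 70 mm across, 95 mm high, far left of the bench; origin under its centre. Loose; leave alone.
- brush: bench brush about 0.2 m long, lying on the right of the bench. Loose; leave alone.

How it is judged:
On the way:
1. the lever is pushed into the slot marked with the disc (horizontal distance between knob and mark_disc below 0.024 m), for 0.1 s.
At the end, for the whole second after the job is handed in: The knob's centre is within 24 mm horizontally of the centre of the disc mark (about 16 mm when fully home; the knob may stop some 8 mm short of the end), the lever is at rest, and every loose tool is within 20 mm of where it was (horizontal distance between knob and mark_disc below 0.024 m and velocity of joint shift_fore between -0.05 and 0.05 rad/s and velocity of joint shift_side between -0.05 and 0.05 rad/s and distance of each of gouge_front, gouge_left, gouge_right, slipstone, mallet, paste_tin, pencil_cup, brush from where it was at the start of the episode below 0.02 m); the robot touches nothing.
It fails at once if the lever is run home into a slot with another mark (knob within 24 mm of it) (horizontal distance between knob and mark_bar below 0.024 m or horizontal distance between knob and mark_cross below 0.024 m or horizontal distance between knob and mark_twin below 0.024 m).
It fails at once if the lever is pinched or forced (more than 40 N between the fingers and the machine or its lever) (contact force between the fingers and sharpener above 40 N).
It fails at once if a loose tool is lifted, carried or knocked more than 20 mm (distance of any of gouge_front, gouge_left, gouge_right, slipstone, mallet, paste_tin, pencil_cup, brush from where it was at the start of the episode above 0.02 m).
It also fails if it takes over 48 s, if anything falls off the work surface, if the arm or the gripper's body presses on something with over 40 N, if the wrist force passes 120 N, or if a joint passes its speed limit or range.

## Robot

A 7-joint arm with a two-finger parallel gripper is mounted at the origin on the work surface. World frame = base frame: x ahead of the robot, y to its left, z up, the work surface at z = 0. Lengths are in m, angles in rad, forces in N, time in s.
With the tool pointing down it reaches from about 0.425 to 1.025 m from the base axis. Payload 9.4 kg.
Tool frame: the origin (TCP) lies at the very end of the fingers, on their centre line; the grasp point (between the pads) lies 19 mm behind it; z points along the fingers, y is the direction in which the jaws open and shut (so a half turn about z gives the same grasp; the last joint's range is limited). The gripper opens to 85 mm and grips with 20 to 120 N. Pads are 22 mm wide; open, the fingers measure 114 mm over their backs; the gripper's body (76 mm by 85 mm) begins 54 mm behind the grasp point. The pads swing forward as they close: fully open they stand 13 mm farther back than shut.
Start: joints at [1.231, 0.599, -0.003, 1.599, 0.002, 0.943, -0.08], TCP at [0.188, -0.7, 0.231] pointing down, gripper open.
Joint ranges: [-2.57, 2.57], [-0.35, 1.97], [-1.29, 1.29], [0.11, 2.56], [-1.05, 4.19], [0.11, 1.86], [-2.63, 2.63]. Speed limits (rad/s): [2.22, 2.22, 3.01, 3.01, 3.14, 3.14, 3.14].

## Interface

Orientations are given as a unit quaternion [x, y, z, w].
In Python, from plant import arm gives the robot as it stands.
- The arm moves only by the tool servo_tool, never from a script. Its argument "motion" is a list of rows, each a list of 3 entries, a list of its own where there are three numbers: the shift along the tool's x, y, z in m, then the turn, a rotation vector about the tool's x, y, z in degrees, then the finger opening in m, from 0 to 0.0854. A call has 1 to 12 rows; each row shifts and turns the commanded pose from where the row before left it, along the tool's axes as they then stand; what a row does not reach is not made up. A row lasts 1/10 s, in which the tool goes at most 50 mm and 8.59 degrees, less where a joint would pass 70% of its speed; a pose out of reach is approached as far as the arm can. A call with a gripper value outside its range is refused whole. The fingers move at their own pace and stop on an object; "grip_force" is the grip in N (left out, the last holds). Time passes only in rows, so rows that do not move let the fingers close. It gives the time, the measured TCP pose, the force and the opening at its end, in the units of the state.
- arm.observe(): the state, without advancing time (a new reading comes with each control period).
- arm.snapshot(name): name is "side" or "top"; returns a dict with "img" (420x560x3 uint8, red, green, blue), "K" (3x3 intrinsics, pixels), "xyz" and "rotation" of the camera in the world. Camera axes: x right, y up, looking along -z (the intrinsics and any distortion apply to the point x, -y, -z); pixel columns grow to the right and rows downward; lengths in m; the calibration is good to about 2 mm. A picture is of the moment at which its call begins. There is no depth.
- arm.job_done(): hands the job in, once; it reports no verdict.
Trained networks look in a picture, given as the dict that the camera call returned (one of the last four; its "shot" number tells which), for a name from the list of things; names that differ only in an ending like _2 or _b are one class to them, and where a whole thing is asked for, a point or a joint stands for the part that bears it (a point fixed in the world has none). Each returns a list of dicts, best first, with "p" (0 to 1); they miss things now and then, are a little off and sometimes report something else, mostly with a low value. They report only what shows in the picture. A call takes as long as a camera call.
- arm.look_for(picture, name): "centre" ([row, column] in pixels, amid what is visible of it).
- arm.masks_of(picture, name): "pixels" (420x560 bool, what is visible of it) and "centre" ([row, column] in pixels, amid what is visible of it).
The state is a dict: "clock": time; "q": joint angles; "dq": joint speeds; "effort": joint torques, N m; "tool_pos": TCP position; "orientation": TCP orientation; "force": force on the tool from outside, world axes, zero at the start; "moment": the same for the moment, N m; "opening": finger opening in m.
Only numpy, scipy, OpenCV 4.12 (cv2) and the standard library are available. Lean on these libraries where they do the work, as an engineer would, in place of code of your own. Each camera call takes 0.05 s, during which the arm holds its last target. There are 200 camera calls.

## Working session

There is one attempt and no reset: what is moved stays moved. The work goes in short steps, Python scripts to look and compute and a tool call to move; the robot and the scene stay as the last step left them, time stands still between calls to the robot, and variables do not carry over. Pictures are saved under pics/ and viewed, about 8 in all and at most 12, crops included, and the job is handed in when it is done.

Besides the shell and the picture viewer there is one more tool, called after "Request:" as a command line: name --argument value ..., lists and objects as JSON in quotes. servo_tool: Moves the arm, as the interface text tells. Its arguments: {"type":"object","properties":{"motion":{"type":"array"},"grip_force":{"type":"number"}},"required":["motion"]}

```bash
mkdir -p pics; ls; cat > h.py <<'E'
import numpy as np, cv2
from plant import arm
def ray(s,rc):
    K=np.array(s["K"]);r,c=rc
    p=np.linalg.inv(K)@[c,r,1]; d=np.array(s["rotation"])@[p[0],-p[1],-p[2]]
    return np.array(s["xyz"]),d
def at_z(s,rc,z):
    o,d=ray(s,rc);return o+d*(z-o[2])/d[2]
def proj(s,P):
    q=np.array(s["rotation"]).T@(np.array(P)-s["xyz"]); u=np.array(s["K"])@[q[0],-q[1],-q[2]];return u[1]/u[2],u[0]/u[2]
def tri(s1,a,s2,b):
    o1,d1=ray(s1,a);o2,d2=ray(s2,b);d1/=np.linalg.norm(d1);d2/=np.linalg.norm(d2)
    t=np.linalg.lstsq(np.c_[d1,-d2],o2-o1,rcond=None)[0]
    p,q=o1+t[0]*d1,o2+t[1]*d2;return (p+q)/2,np.linalg.norm(p-q)
E
cat > look.py <<'E'
from h import *
S={n:arm.snapshot(n) for n in("top","side")}
o=arm.observe();print({k:np.round(o[k],3) for k in("clock","tool_pos","orientation","force","opening")})
for n,s in S.items():
    print(n,[k for k in s if k!="img"],np.round(s["xyz"],3),np.round(s["rotation"],2).tolist(),np.round(s["K"],1).tolist())
    cv2.imwrite(f"pics/{n}0.png",s["img"][:,:,::-1])
    for m in"gate knob mark_disc mark_bar mark_cross mark_twin sharpener mallet".split():
        for d in arm.look_for(s,m)[:2]:
            z={"mallet":.08,"knob":.175}.get(m,.113); print(m,round(d["p"],2),np.round(d["centre"],1),np.round(at_z(s,d["centre"],z),3))
E
python3 look.py
```

```text
pics
{'clock': np.float64(0.1), 'tool_pos': array([ 0.188, -0.7  ,  0.23 ]), 'orientation': array([ 0.991,  0.131, -0.   , -0.001]), 'force': array([ 0.204,  0.242, -0.209]), 'opening': np.float64(0.085)}
top ['K', 'xyz', 'rotation', 'shot'] [0.373 0.029 1.316] [0.05, -0.06, -0.7, 0.71] [[408.1, 0.0, 282.0], [0.0, 408.1, 214.7], [0.0, 0.0, 1.0]]Traceback (most recent call last):
  File "look.py", line 9, in <module>
    z={"mallet":.08,"knob":.175}.get(m,.113); print(m,round(d["p"],2),np.round(d["centre"],1),np.round(at_z(s,d["centre"],z),3))
                                                                                                       ~~~~^^^^^^^^^^^^^^^^^
  File "h.py", line 8, in at_z
    o,d=ray(s,rc);return o+d*(z-o[2])/d[2]
        ~~~^^^^^^
  File "h.py", line 5, in ray
    p=np.linalg.inv(K)@[c,r,1]; d=np.array(s["rotation"])@[p[0],-p[1],-p[2]]
                                  ~~~~~~~~~~~~~~~~~~~~~~~^~~~~~~~~~~~~~~~~~~
ValueError: matmul: Input operand 1 has a mismatch in its core dimension 0, with gufunc signature (n?,k),(k,m?)->(n?,m?) (size 3 is different from 4)
```

Rotation is a quaternion.

```bash
sed -i 's/np.array(s\["rotation"\])/R(s)/g; 2a from scipy.spatial.transform import Rotation as Ro\ndef R(s): return Ro.from_quat(s["rotation"]).as_matrix()' h.py
python3 look.py
```

```text
{'clock': np.float64(0.25), 'tool_pos': array([ 0.188, -0.7  ,  0.231]), 'orientation': array([ 0.991,  0.131, -0.   , -0.   ]), 'force': array([ 0.854, -0.313, -0.141]), 'opening': np.float64(0.085)}
top ['K', 'xyz', 'rotation', 'shot'] [0.373 0.029 1.316] [0.05, -0.06, -0.7, 0.71] [[408.1, 0.0, 282.0], [0.0, 408.1, 214.7], [0.0, 0.0, 1.0]]
gate 0.83 [192.2 317.9] [ 0.646 -0.097  0.113]
gate 0.27 [226.9 297.5] [ 0.54  -0.035  0.113]
knob 0.74 [188.7 222.8] [0.639 0.182 0.175]
knob 0.61 [200.4 318.9] [ 0.608 -0.093  0.175]
mark_bar 0.55 [201.3 319.5] [ 0.618 -0.101  0.113]
mark_cross 0.46 [226.4 333.8] [ 0.542 -0.143  0.113]
mark_twin 0.37 [197.2 316.4] [ 0.631 -0.092  0.113]
sharpener 0.8 [192.4 317.8] [ 0.645 -0.096  0.113]
sharpener 0.62 [262.1 433.5] [ 0.438 -0.436  0.113]
mallet 0.83 [187.3 224.5] [0.666 0.19  0.08 ]
mallet 0.52 [234.2 384. ] [ 0.524 -0.301  0.08 ]
side ['K', 'xyz', 'rotation', 'shot'] [0.218 0.781 1.011] [-0.09, 0.36, 0.91, -0.2] [[392.2, 0.0, 282.8], [0.0, 392.2, 207.1], [0.0, 0.0, 1.0]]
gate 0.73 [202.4 282.2] [0.603 0.007 0.113]
gate 0.49 [168.8 292.6] [ 0.641 -0.153  0.113]
knob 0.46 [172.4 290.7] [ 0.61  -0.07   0.175]
mark_disc 0.54 [169.2 292.7] [ 0.64  -0.152  0.113]
mark_disc 0.49 [169.2 293.1] [ 0.638 -0.152  0.113]
mark_bar 0.32 [169.7 291.2] [ 0.643 -0.147  0.113]
mark_twin 0.54 [189.1 275.5] [ 0.65  -0.038  0.113]
sharpener 0.82 [199. 285.] [ 0.602 -0.01   0.113]
mallet 0.56 [248.8 237.2] [0.655 0.208 0.08 ]
```

View pics/top0.png

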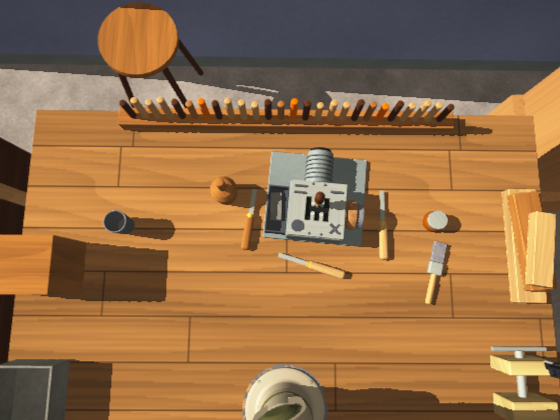

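View pics/side0.png

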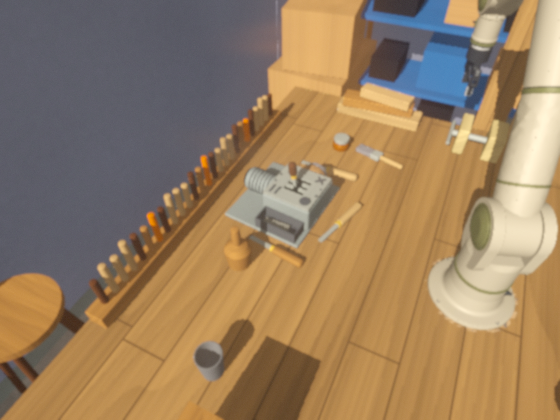

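The top view shows the sharpener at about (row 205, col 318). A dark blob, probably the disc, is at (225, 297) and the cross at (228, 335). The knob is at about (199, 319). I'll enlarge both views to measure.

```bash
python3 - <<'E'
import cv2,numpy as np
t=cv2.imread("pics/top0.png")[170:250,265:375];s=cv2.imread("pics/side0.png")[155:235,240:350]
f=lambda a:cv2.resize(a,None,fx=7,fy=7,interpolation=cv2.INTER_CUBIC)
cv2.imwrite("pics/ct.png",f(t));cv2.imwrite("pics/cs.png",f(s))
E
```

```text
(no output)
```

View pics/ct.png

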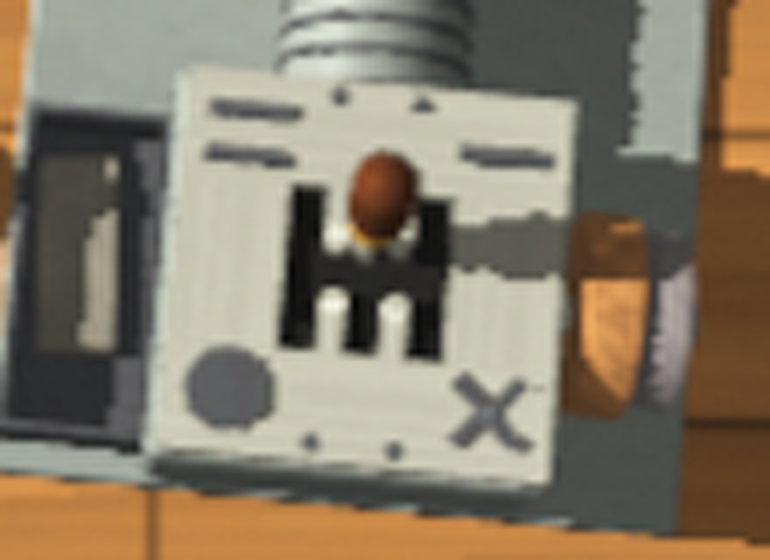

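View pics/cs.png

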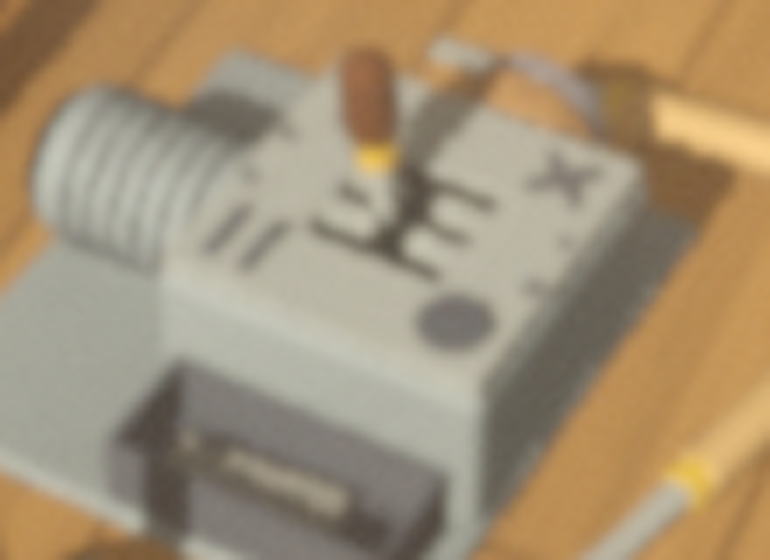

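The disc is near-left (crop r388 c230), the cross near-right (412, 490), the bar far-right (157, 507) and the twin far-left (131, 252). The knob stands towards the far side of the middle column.

```bash
cat > pose.py <<'E'
from h import *
T,S=arm.snapshot("top"),arm.snapshot("side")
px=lambda r,c,o:((r+.5)/7-.5+o[0],(c+.5)/7-.5+o[1])
ot=(170,265);os=(155,240)
L=dict(disc=(-56,56),cross=(-56,-56),bar=(56,-56),twin=(56,56))
ct=dict(disc=(388,230),cross=(412,490),bar=(157,507),twin=(131,252))
cs=dict(disc=(322,456),cross=(178,565),twin=(238,246))
from scipy.optimize import least_squares
def P(v,l): c,s=np.cos(v[2]),np.sin(v[2]);x,y=np.array(l)/1000;return v[0]+c*x-s*y,v[1]+s*x+c*y,.113
for nm,sets in dict(top=[(T,ct,ot)],side=[(S,cs,os)],both=[(T,ct,ot),(S,cs,os)]).items():
    f=lambda v:np.concatenate([np.subtract(proj(s,P(v,L[k])),px(*d[k],o)) for s,d,o in sets for k in d])
    r=least_squares(f,[.62,-.1,0]);print(nm,np.round(r.x,4),np.round(r.fun,1))
v=r.x
k,e=tri(T,px(195,384,ot),S,px(95,369,os));print("knob",np.round(k,3),round(e,4))
c,s=np.cos(v[2]),np.sin(v[2]);d=k[:2]-v[:2];print("knob local",np.round([c*d[0]+s*d[1],-s*d[0]+c*d[1]],4))
for f in np.arange(-.3,.31,.1):
    x=155*np.sin(f);p=P(v,(x,0))[:2]+(.02+.155*np.cos(f),)
    a,b=proj(T,p),proj(S,p);print(round(f,1),"top",[round((u-q)*7) for u,q in zip(a,ot)],"side",[round((u-q)*7) for u,q in zip(b,os)])
E
python3 pose.py
```

```text
top [ 0.5966 -0.0947 -0.0857] [-0.1 -0.2  0.   0.1 -0.1  0.3  0.1 -0.2]
side [ 0.5931 -0.0904 -0.0791] [ 0.1 -0.  -0.1  0.1  0.  -0.1]
both [ 0.5955 -0.0938 -0.0832] [ 0.4 -0.5  0.3 -0.2  0.2 -0.1  0.5 -0.5 -0.8 -0.4 -0.9 -0.1 -0.9 -0.3]
knob [ 0.617 -0.095  0.171] 0.0018
knob local [0.0211 0.0005]
-0.3 top [356, 370] side [144, 493]
-0.2 top [318, 374] side [127, 464]
-0.1 top [281, 377] side [112, 434]
0.0 top [243, 380] side [100, 405]
0.1 top [206, 383] side [90, 375]
0.2 top [171, 385] side [83, 347]
0.3 top [138, 386] side [79, 319]
```

Request:
servo_tool --motion '[[[0, 0, -0.01], [0, 0, 6.63], 0], [[0, 0, -0.01], [0, 0, 6.63], 0], [[0, 0, -0.01], [0, 0, 6.63], 0], [[0.01, -0.016, 0], [0, 0, 0], 0], [[0.021, -0.032, 0], [0, 0, 0], 0], [[0.021, -0.032, 0], [0, 0, 0], 0], [[0.021, -0.032, 0], [0, 0, 0], 0], [[0.021, -0.032, 0], [0, 0, 0], 0], [[0.021, -0.032, 0], [0, 0, 0], 0], [[0.021, -0.032, 0], [0, 0, 0], 0], [[0.01, -0.016, 0], [0, 0, 0], 0], [[0, 0, 0], [0, 0, 0], 0]]'

```text
clock: 2.35
tool_pos: [0.3557, -0.4851, 0.261]
orientation: [0.999, -0.038, 0.0, -0.001]
force: [0.6, 0.7, 0.2]
opening: -0.0
```

```bash
cat > st.py <<'E'
from h import *
G=np.array([.5955,-.0938]);Y=-.0835
o=arm.observe();p=o["tool_pos"];d=p[:2]-G;c,s=np.cos(Y),np.sin(Y)
f=o["force"]
print("t",round(float(o["clock"]),2),"local",np.round([c*d[0]+s*d[1],-s*d[0]+c*d[1],p[2]],4),"F local",np.round([c*f[0]+s*f[1],-s*f[0]+c*f[1],f[2]],1),"yaw",Ro.from_quat(o["orientation"]).as_matrix()[:,0].round(3),"open",round(float(o["opening"]),3))
E
python3 st.py
```

```text
t 2.35 local [-0.2063 -0.4099  0.261 ] F local [0.6 0.7 0.2] yaw [ 0.997 -0.076  0.001] open -0.0
```

Request:
servo_tool --motion '[[[0.0136, -0.0205, 0], [0, 0, 0], 0], [[0.0272, -0.041, 0], [0, 0, 0], 0], [[0.0272, -0.041, 0], [0, 0, 0], 0], [[0.0272, -0.041, 0], [0, 0, 0], 0], [[0.0272, -0.041, 0], [0, 0, 0], 0], [[0.0272, -0.041, 0], [0, 0, 0], 0], [[0.0272, -0.041, 0], [0, 0, 0], 0], [[0.0272, -0.041, 0], [0, 0, 0], 0], [[0.0272, -0.041, 0], [0, 0, 0], 0], [[0.0272, -0.041, 0], [0, 0, 0], 0], [[0.0136, -0.0205, 0], [0, 0, 0], 0], [[0, 0, 0], [0, 0, 0.4], 0]]'

```text
clock: 3.55
tool_pos: [0.6601, -0.0988, 0.2604]
orientation: [0.999, -0.042, 0.0, -0.001]
force: [-0.3, -0.6, -0.6]
opening: 0.0003
```

```bash
python3 st.py
```

```text
t 3.55 local [0.0648 0.0004 0.2604] F local [-0.2 -0.6 -0.6] yaw [ 0.997 -0.083  0.   ] open 0.0
```

Request:
servo_tool --motion '[[[0, 0, 0.03], [0, 0, 0], 0], [[0, 0, 0.04], [0, 0, 0], 0], [[0, 0, 0.03], [0, 0, 0], 0], [[0, 0, 0.005], [0, 0, 0], 0], [[-0.005, 0, 0], [0, 0, 0], 0], [[-0.005, 0, 0], [0, 0, 0], 0], [[-0.005, 0, 0], [0, 0, 0], 0], [[-0.005, 0, 0], [0, 0, 0], 0], [[-0.005, 0, 0], [0, 0, 0], 0], [[-0.004, 0, 0], [0, 0, 0], 0], [[0, 0, 0], [0, 0, 0], 0]]'

```text
clock: 4.65
tool_pos: [0.6292, -0.1009, 0.1568]
orientation: [0.999, -0.046, 0.0, 0.0]
force: [2.0, -0.2, 1.3]
opening: -0.0001
```

```bash
cat > shot.py <<'E'
import sys
from h import *
exec(open("st.py").read())
T,S=arm.snapshot("top"),arm.snapshot("side")
f=lambda a:cv2.resize(a,None,fx=5,fy=5,interpolation=cv2.INTER_CUBIC)
a=f(T["img"][170:250,280:360]);b=f(S["img"][150:230,240:320])
cv2.imwrite(sys.argv[1],np.hstack([a,b])[:,:,::-1])
E
python3 shot.py pics/a1.png
```

```text
t 4.65 local [ 0.0342 -0.0043  0.1568] F local [2.  0.  1.3] yaw [ 0.996 -0.091  0.001] open -0.0
```

View pics/a1.png

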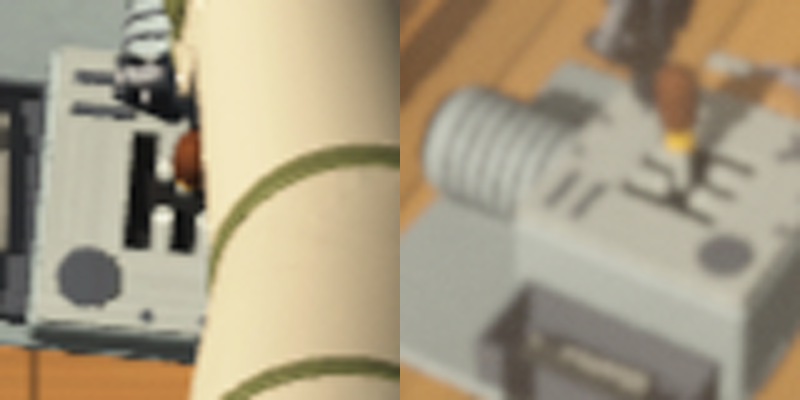

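Request:
servo_tool --motion '[[[-0.003, -0.001, 0], [0, 0, 0], 0], [[-0.003, -0.001, 0], [0, 0, 0], 0], [[-0.003, -0.001, 0], [0, 0, 0], 0], [[0, 0, 0], [0, 0, 0], 0], [[0, 0, 0], [0, 0, 0], 0]]'

```text
clock: 5.25
tool_pos: [0.6202, -0.097, 0.156]
orientation: [0.999, -0.046, -0.0, -0.0]
force: [1.3, -0.1, -0.1]
opening: 0.0
```

```bash
cat > fit.py <<'E'
# lever angles from the side view: knob mask centre vs rendered capsule silhouette centre
from h import *
exec(open("st.py").read())
import sys
from scipy.optimize import least_squares
def kn(f,s,z0=.155):
    x,y,z=z0*np.sin(f)*np.cos(s),z0*np.sin(s),z0*np.cos(f)*np.cos(s)
    return np.array([G[0]+np.cos(Y)*x-np.sin(Y)*y,G[1]+np.sin(Y)*x+np.cos(Y)*y,.02+z])
if __name__=="__main__":
  for n in("side","top"):
    S=arm.snapshot(n)
    for d in arm.masks_of(S,"knob")[:2]:
        m=d["pixels"];r,c=np.nonzero(m)
        # mask includes other parts? keep brown pixels
        q=least_squares(lambda v:np.subtract(proj(S,kn(*v)),(r.mean(),c.mean())),[0,0],bounds=(-.5,.5))
        print(n,round(d["p"],2),m.sum(),"px",r.mean().round(1),c.mean().round(1),"r",r.min(),r.max(),"c",c.min(),c.max(),"fore,side",q.x.round(3))
    im=S["img"].astype(int);b=(im[...,0]>im[...,2]*1.6)&(im[...,0]<150)
    r0,c0=proj(S,kn(0,0));r0,c0=int(r0),int(c0)
    w=np.zeros_like(b);w[r0-22:r0+22,c0-22:c0+22]=b[r0-22:r0+22,c0-22:c0+22]
    k,l,stt,ce=cv2.connectedComponentsWithStats(w.astype(np.uint8))
    for i in range(1,k):
        if stt[i,4]>20:
            v=ce[i][::-1];q=least_squares(lambda u:np.subtract(proj(S,kn(*u)),v),[0,0],bounds=(-.5,.5));print(n,"brown",stt[i].tolist(),v.round(1),q.x.round(3))
E
python3 fit.py
```

```text
t 5.25 local [ 0.0249 -0.0012  0.156 ] F local [ 1.3  0.  -0.1] yaw [ 0.996 -0.091 -0.001] open 0.0
side 0.49 143 px 173.5 297.1 r 164 187 c 293 301 fore,side [-0.048  0.115]
side 0.44 264 px 142.5 340.6 r 133 151 c 332 348 fore,side [-0.386 -0.5  ]
side brown [294, 147, 9, 31, 99] [166.1 298. ] [ 0.048 -0.096]
side brown [304, 165, 13, 6, 45] [167.3 310.6] [-0.185 -0.235]
top 0.37 39 px 204.7 315.8 r 200 209 c 314 318 fore,side [-0.005  0.063]
top brown [314, 199, 5, 11, 38] [205.1 316. ] [-0.012  0.059]
top brown [321, 204, 20, 22, 63] [212.1 330.6] [-0.115 -0.224]
```

Request:
servo_tool --motion '[[[0.01, 0, 0], [0, 0, 0], 0], [[0.012, 0, 0], [0, 0, -0.4], 0], [[0, 0.025, 0], [0, 0, 0], 0], [[0, 0.025, 0], [0, 0, 0], 0], [[-0.02, 0, 0], [0, 0, 0], 0], [[-0.026, 0, 0], [0, 0, 0], 0], [[0, 0, 0], [0, 0, 0], 0], [[0, -0.005, 0], [0, 0, 0], 0], [[0, -0.005, 0], [0, 0, 0], 0], [[0, -0.005, 0], [0, 0, 0], 0], [[0, 0, 0], [0, 0, 0], 0]]'

```text
clock: 6.55
tool_pos: [0.5946, -0.1286, 0.1561]
orientation: [0.999, -0.041, 0.0, -0.0]
force: [0.2, -0.0, -0.2]
opening: 0.0
```

```bash
python3 fit.py
```

```text
t 6.55 local [ 0.002  -0.0347  0.1561] F local [ 0.2  0.  -0.2] yaw [ 0.997 -0.082  0.   ] open 0.0
side 0.58 135 px 173.5 297.0 r 165 186 c 293 301 fore,side [-0.046  0.116]
side brown [307, 147, 6, 12, 21] [152.2 309.4] [ 0.046 -0.5  ]
side brown [294, 161, 8, 16, 69] [169.9 298. ] [-0.012  0.014]
side brown [309, 166, 8, 5, 27] [167.7 312.4] [-0.222 -0.254]
top 0.57 34 px 206.7 317.2 r 204 209 c 314 321 fore,side [-0.041  0.035]
top brown [326, 182, 6, 11, 38] [185.5 328.2] [ 0.418 -0.15 ]
top brown [314, 204, 9, 6, 43] [206.7 317.4] [-0.04   0.031]
```

Lever is upright (brown side centroid gives about −0.01, +0.01). Now pushing left in small steps.

Request:
servo_tool --motion '[[[-0.001, -0.004, 0], [0, 0, 0], 0], [[-0.001, -0.004, 0], [0, 0, 0], 0], [[0, -0.004, 0], [0, 0, 0], 0], [[0, -0.004, 0], [0, 0, 0], 0], [[0, -0.004, 0], [0, 0, 0], 0], [[0, 0, 0], [0, 0, 0], 0]]'

```text
clock: 7.35
tool_pos: [0.5939, -0.1094, 0.1566]
orientation: [0.999, -0.042, 0.0, -0.0]
force: [-0.5, -1.0, 6.6]
opening: -0.0003
```

```bash
python3 fit.py|grep -v "^top"
```

```text
t 7.35 local [-0.0003 -0.0157  0.1566] F local [-0.4 -1.   6.6] yaw [ 0.997 -0.084  0.001] open -0.0
side 0.49 139 px 175.2 295.9 r 166 188 c 292 300 fore,side [-0.047  0.165]
side brown [305, 147, 7, 13, 22] [153.  308.4] [ 0.063 -0.5  ]
side brown [293, 165, 8, 18, 73] [172.7 297. ] [-0.034  0.096]
side brown [309, 166, 8, 5, 26] [167.9 312.6] [-0.227 -0.25 ]
```

Request:
servo_tool --motion '[[[0, -0.004, 0], [0, 0, 0], 0], [[0, -0.004, 0], [0, 0, 0], 0], [[0, -0.004, 0], [0, 0, 0], 0], [[0, -0.004, 0], [0, 0, 0], 0], [[0, 0, 0], [0, 0, 0], 0]]'

```text
clock: 8.05
tool_pos: [0.5948, -0.0932, 0.156]
orientation: [0.999, -0.042, -0.0, -0.0]
force: [0.3, -2.6, 0.6]
opening: -0.0002
```

```bash
python3 shot.py pics/a2.png; python3 fit.py|grep -v "^top"
```

```text
t 8.05 local [-0.0008  0.0006  0.156 ] F local [ 0.5 -2.6  0.6] yaw [ 0.997 -0.083 -0.001] open -0.0
t 8.15 local [-8.00e-04  1.00e-04  1.56e-01] F local [ 0.3 -0.7  1.2] yaw [ 0.996 -0.084 -0.001] open 0.0
side 0.63 112 px 176.7 293.7 r 169 188 c 289 297 fore,side [-0.026  0.22 ]
side brown [310, 166, 8, 5, 26] [167.7 313.2] [-0.233 -0.272]
side brown [291, 169, 8, 16, 71] [176.1 294.7] [-0.036  0.197]
```

View pics/a2.png

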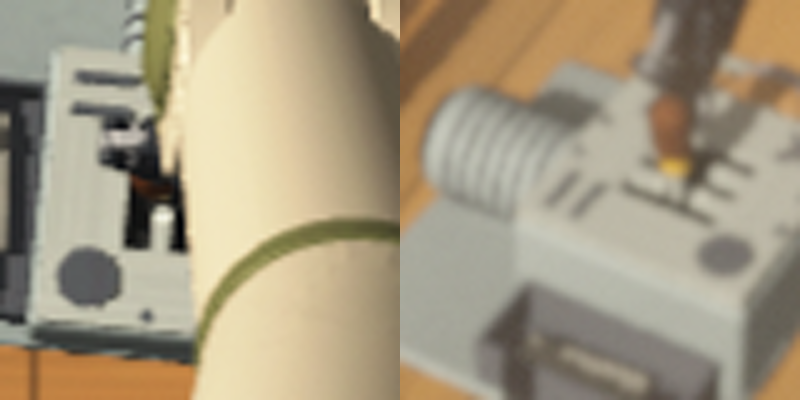

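The lever is moving left along the cross channel with its knob at about (125, 670) in the side crop. The estimate is side 0.2, fore 0. Next I'll push the remaining 12 mm.

Request:
servo_tool --motion '[[[0, -0.004, 0], [0, 0, 0], 0], [[0, -0.004, 0], [0, 0, 0], 0], [[0, -0.003, 0], [0, 0, 0], 0], [[0, 0, 0], [0, 0, 0], 0]]'

```text
clock: 8.75
tool_pos: [0.5958, -0.0824, 0.1562]
orientation: [0.999, -0.042, -0.0, -0.0]
force: [-0.6, -0.8, -1.3]
opening: 0.0006
```

```bash
python3 fit.py|grep -v "^top"
```

```text
t 8.75 local [-0.0007  0.0113  0.1562] F local [-0.6 -0.8 -1.3] yaw [ 0.997 -0.083 -0.   ] open 0.001
side 0.45 128 px 179.7 292.2 r 172 190 c 287 296 fore,side [-0.034  0.298]
side brown [310, 166, 8, 5, 29] [167.9 313.1] [-0.235 -0.261]
side brown [289, 172, 9, 15, 69] [178.2 292.8] [-0.027  0.261]
```

Request:
servo_tool --motion '[[[0, -0.002, 0], [0, 0, 0], 0], [[0, 0, 0], [0, 0, 0], 0]]'

```text
clock: 9.15
tool_pos: [0.5959, -0.0811, 0.1562]
orientation: [0.999, -0.042, -0.0, 0.0]
force: [-0.4, -1.5, -0.4]
opening: 0.0002
```

```bash
python3 st.py
```

```text
t 9.15 local [-0.0006  0.0127  0.1562] F local [-0.3 -1.6 -0.4] yaw [ 0.996 -0.084 -0.   ] open 0.0
```

Request:
servo_tool --motion '[[[0, 0.01, 0], [0, 0, 0], 0], [[0, 0.01, 0], [0, 0, 0], 0], [[0.022, 0, 0], [0, 0, 0], 0], [[0.023, 0, 0], [0, 0, 0], 0], [[0, -0.025, 0], [0, 0, 0], 0], [[0, -0.023, 0], [0, 0, 0], 0], [[0, 0, 0], [0, 0, 0], 0]]'

```text
clock: 9.85
tool_pos: [0.6436, -0.0538, 0.1561]
orientation: [0.999, -0.04, 0.0, -0.001]
force: [0.0, 1.1, 0.2]
opening: 0.0001
```

```bash
python3 fit.py
```

```text
t 9.85 local [0.0446 0.0439 0.1561] F local [-0.1  1.1  0.2] yaw [ 0.997 -0.081 -0.   ] open 0.0
side 0.67 129 px 179.6 291.9 r 172 190 c 287 296 fore,side [-0.027  0.298]
side brown [287, 147, 5, 15, 22] [153.5 289.2] [ 0.5   -0.456]
side brown [288, 172, 9, 15, 65] [178.6 292.3] [-0.021  0.273]
top 0.69 605 px 189.9 223.4 r 176 204 c 210 236 fore,side [0.178 0.5  ]
top brown [307, 192, 34, 13, 108] [195.4 325.3] [ 0.193 -0.1  ]
```

Request:
servo_tool --motion '[[[-0.008, 0, 0], [0, 0, 0], 0], [[-0.008, 0, 0], [0, 0, 0], 0], [[-0.004, 0, 0], [0, 0, 0], 0], [[-0.004, 0, 0], [0, 0, 0], 0], [[-0.004, 0, 0], [0, 0, 0], 0], [[-0.004, 0, 0], [0, 0, 0], 0], [[0, 0, 0], [0, 0, 0], 0]]'

```text
clock: 10.75
tool_pos: [0.6112, -0.0542, 0.1565]
orientation: [0.999, -0.042, 0.0, -0.0]
force: [1.7, -0.9, 0.5]
opening: -0.0001
```

```bash
python3 fit.py|grep -v "^top"
```

```text
t 10.75 local [0.0123 0.0407 0.1565] F local [ 1.7 -0.8  0.5] yaw [ 0.996 -0.084  0.001] open -0.0
side 0.43 245 px 142.8 340.7 r 134 151 c 333 348 fore,side [-0.39 -0.5 ]
side brown [296, 147, 6, 17, 26] [154.6 299. ] [ 0.28 -0.5 ]
side brown [305, 165, 11, 5, 30] [166.9 310.2] [-0.171 -0.24 ]
side brown [292, 175, 8, 13, 65] [180.6 296.2] [-0.121  0.278]
```

Entering the near-left slot (fore −0.12, low force). Continuing.

Request:
servo_tool --motion '[[[-0.004, 0, 0], [0, 0, 0], 0], [[-0.004, 0, 0], [0, 0, 0], 0], [[-0.004, 0, 0], [0, 0, 0], 0], [[-0.004, 0, 0], [0, 0, 0], 0], [[-0.003, 0, 0], [0, 0, 0], 0], [[-0.003, 0, 0], [0, 0, 0], 0], [[0, 0, 0], [0, 0, 0], 0]]'

```text
clock: 11.65
tool_pos: [0.589, -0.052, 0.156]
orientation: [0.999, -0.042, -0.0, -0.0]
force: [1.1, 1.6, -0.8]
opening: -0.0002
```

```bash
python3 fit.py|grep -v "^top"
```

```text
t 11.65 local [-0.01    0.0412  0.156 ] F local [ 1.   1.7 -0.8] yaw [ 0.996 -0.084 -0.   ] open -0.0
side brown [312, 166, 7, 6, 34] [168.6 315. ] [-0.277 -0.276]
side brown [297, 178, 10, 12, 69] [183.9 301.6] [-0.257  0.284]
```

Request:
servo_tool --motion '[[[-0.002, 0, 0], [0, 0, 0], 0], [[-0.002, 0, 0], [0, 0, 0], 0], [[-0.001, 0, 0], [0, 0, 0], 0], [[0, 0, 0], [0, 0, 0], 0]]'

```text
clock: 12.25
tool_pos: [0.5842, -0.0521, 0.1563]
orientation: [0.999, -0.042, -0.0, 0.0]
force: [2.9, 0.4, -1.3]
opening: -0.0002
```

```bash
python3 fit.py|grep -v "^top"
```

```text
t 12.25 local [-0.0148  0.0407  0.1563] F local [ 2.9  0.7 -1.3] yaw [ 0.996 -0.084 -0.   ] open -0.0
side 0.7 114 px 185.1 302.5 r 178 193 c 298 307 fore,side [-0.287  0.297]
side brown [313, 167, 6, 5, 27] [169.1 315.6] [-0.294 -0.273]
side brown [299, 179, 9, 12, 63] [184.2 303.2] [-0.289  0.272]
```

One more nudge to feel the end stop, in 1 mm steps.

Request:
servo_tool --motion '[[[-0.001, 0, 0], [0, 0, 0], 0], [[-0.001, 0, 0], [0, 0, 0], 0], [[0, 0, 0], [0, 0, 0], 0]]'

```text
clock: 12.75
tool_pos: [0.5822, -0.0519, 0.1562]
orientation: [0.999, -0.042, -0.0, 0.0]
force: [4.0, 0.1, -1.4]
opening: 0.0001
```

```bash
python3 st.py
```

```text
t 12.75 local [-0.0168  0.0406  0.1562] F local [ 3.9  0.4 -1.4] yaw [ 0.996 -0.084 -0.   ] open 0.0
```

Home by geometry. Backing off +x, then lifting and moving clear to the right and back so both cameras see it.

Request:
servo_tool --motion '[[[0.008, 0, 0], [0, 0, 0], 0], [[0.015, 0, 0], [0, 0, 0], 0], [[0.01, 0, -0.02], [0, 0, 0], 0], [[0, 0, -0.04], [0, 0, 0], 0], [[0, 0, -0.04], [0, 0, 0], 0], [[0, 0.04, -0.02], [0, 0, 0], 0], [[0, 0.045, 0], [0, 0, 0], 0], [[0, 0.045, 0], [0, 0, 0], 0], [[0, 0.045, 0], [0, 0, 0], 0], [[0, 0.045, 0], [0, 0, 0], 0], [[0, 0.04, 0], [0, 0, 0], 0], [[0, 0, 0], [0, 0, 0], 0]]'

```text
clock: 13.95
tool_pos: [0.5903, -0.3211, 0.2757]
orientation: [0.999, -0.046, -0.002, 0.001]
force: [-1.3, -0.6, 0.3]
opening: 0.0
```

```bash
python3 shot.py pics/a3.png; python3 fit.py
```

```text
t 13.95 local [ 0.0138 -0.2269  0.2757] F local [-1.3 -0.7  0.3] yaw [ 0.996 -0.093 -0.003] open 0.0
t 14.05 local [ 0.0152 -0.2204  0.2757] F local [ 0.3  1.1 -0.7] yaw [ 0.996 -0.087 -0.002] open 0.0
side brown [299, 180, 9, 11, 61] [184.8 303.1] [-0.294  0.284]
top brown [299, 213, 11, 11, 85] [218.2 304.1] [-0.277  0.257]
```

View pics/a3.png

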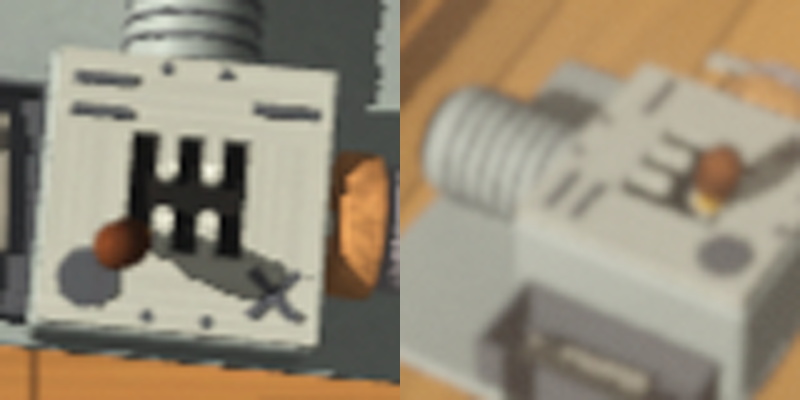

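```bash
python3 - <<'E'
from h import *
T,S=arm.snapshot("top"),arm.snapshot("side")
k,e=tri(T,(218.2,304.1),S,(184.8,303.1));print("knob",k.round(4),round(e,4))
for n,s,w in(("top",T,(214,238,286,310)),("side",S,(190,210,295,320))):
    g=cv2.cvtColor(s["img"],cv2.COLOR_RGB2GRAY)
    print(n,at_z(s,{"top":(225,297.4),"side":(200.6,304.7)}[n],.113).round(4), at_z(s,{"top":(218.2,304.1),"side":(184.8,303.1)}[n],.161).round(4))
for n,s in(("top",T),("side",S)):
  for z in(-.24,-.27,-.3,):
    exec(open("fit.py").read().split("if __name__")[0].split("import sys")[1]) if 0 else None
E
python3 - <<'E'
import sys;sys.path.insert(0,'.')
from fit import *
T,S=arm.snapshot("top"),arm.snapshot("side")
for a in(.24,.27,.3):
    p=kn(-a,a);D=kn(0,0)[:2]+[np.cos(Y)*-.056-np.sin(Y)*.056,np.sin(Y)*-.056+np.cos(Y)*.056]
    print(a,"dist",np.linalg.norm(p[:2]-D).round(4),"top",np.round(proj(T,p),1),"side",np.round(proj(S,p),1))
E
```

```text
knob [ 0.5585 -0.0517  0.1575] 0.0009
top [ 0.5454 -0.0347  0.113 ] [ 0.5584 -0.0514  0.161 ]
side [ 0.5418 -0.0304  0.113 ] [ 0.5566 -0.0483  0.161 ]
t 14.35 local [ 0.0164 -0.218   0.2763] F local [ 0.2 -0.2  0.1] yaw [ 0.997 -0.082 -0.   ] open -0.0
0.24 dist 0.0278 top [216.4 305.2] side [181.9 302.1]
0.27 dist 0.0218 top [217.7 303.4] side [183.7 302.5]
0.3 dist 0.0159 top [219.1 301.7] side [185.5 302.9]
```

```bash
python3 - <<'E'
from fit import *
P={}
for n in("top","side"):
    s=arm.snapshot(n);im=s["img"].astype(int);w=np.zeros(im.shape[:2],bool)
    r0,c0=map(int,proj(s,kn(-.3,.3)));w[r0-12:r0+13,c0-12:c0+13]=1
    b=(im[...,0]>im[...,2]*1.35+10)&w
    if n=="side": b&=~((im[...,0]>150)&(im[...,1]>110))
    k,l,st,ce=cv2.connectedComponentsWithStats(b.astype(np.uint8));i=1+st[1:,4].argmax()
    # silhouette of capsule projected for several angles, compare
    best=[]
    for f in np.arange(-.34,-.2,.01):
        for sd in np.arange(.2,.36,.01):
            m=np.zeros((420*8,560*8),np.uint8)if 0 else np.zeros((420,560),np.uint8)
            for z in np.linspace(.142,.168,6):
                p=kn(f,sd,z);q=proj(s,p);rad=.014*s["K"][0][0]/np.linalg.norm(p-s["xyz"])
                cv2.circle(m,(int(q[1]*16),int(q[0]*16)),int(rad*16),1,-1,shift=4)
            a=l==i;best.append(((a&(m>0)).sum()/(a|(m>0)).sum(),round(f,2),round(sd,2)))
    print(n,st[i].tolist(),ce[i][::-1].round(1),sorted(best)[-4:])
    P[n]=(s,ce[i][::-1])
k,e=tri(*P["top"],*P["side"]);print(k.round(4),e.round(4))
E
```

```text
t 14.45 local [ 0.0164 -0.2184  0.2764] F local [ 0.1 -0.8 -0.8] yaw [ 0.997 -0.083 -0.   ] open -0.0
top [299, 214, 11, 10, 86] [218.3 303.9] [(np.float64(0.7747747747747747), np.float64(-0.27), np.float64(0.27)), (np.float64(0.7818181818181819), np.float64(-0.29), np.float64(0.25)), (np.float64(0.7889908256880734), np.float64(-0.28), np.float64(0.25)), (np.float64(0.7889908256880734), np.float64(-0.27), np.float64(0.26))]
side [299, 179, 10, 12, 82] [184.3 303.2] [(np.float64(0.7570093457943925), np.float64(-0.3), np.float64(0.27)), (np.float64(0.7592592592592593), np.float64(-0.29), np.float64(0.26)), (np.float64(0.7592592592592593), np.float64(-0.29), np.float64(0.27)), (np.float64(0.7663551401869159), np.float64(-0.29), np.float64(0.28))]
[ 0.5578 -0.051   0.1605] 0.001
```

Both views put the knob about 21 mm from the disc, which is inside 24 mm but a thin margin. The side tilt is only about 0.26, so I'll use the channel play: push gently leftward, then a final nudge toward the slot end.

Request:
servo_tool --motion '[[[-0.018, -0.03, 0], [0, 0, 0], 0], [[-0.02, -0.04, 0], [0, 0, 0], 0], [[-0.02, -0.04, 0], [0, 0, 0], 0], [[0, -0.04, 0], [0, 0, 0], 0], [[0, -0.03, 0], [0, 0, 0], 0], [[0, 0, 0.03], [0, 0, 0], 0], [[0, 0, 0.04], [0, 0, 0], 0], [[0, 0, 0.04], [0, 0, 0], 0], [[0, 0, 0.01], [0, 0, 0], 0], [[0, -0.01, 0], [0, 0, 0], 0], [[0, -0.01, 0], [0, 0, 0], 0], [[0, 0, 0], [0, 0, 0], 0]]'

```text
clock: 15.75
tool_pos: [0.5538, -0.1074, 0.158]
orientation: [0.999, -0.041, 0.001, -0.0]
force: [0.1, -0.5, -0.1]
opening: -0.0
```

```bash
python3 st.py
```

```text
t 15.75 local [-0.0405 -0.0171  0.158 ] F local [ 0.1 -0.5 -0.1] yaw [ 0.997 -0.082  0.003] open -0.0
```

Request:
servo_tool --motion '[[[0, -0.008, 0], [0, 0, 0], 0], [[0, -0.008, 0], [0, 0, 0], 0], [[0, -0.004, 0], [0, 0, 0], 0], [[0, -0.003, 0], [0, 0, 0], 0], [[0, -0.002, 0], [0, 0, 0], 0], [[0, -0.002, 0], [0, 0, 0], 0], [[0, 0, 0], [0, 0, 0], 0]]'

```text
clock: 16.45
tool_pos: [0.5546, -0.0826, 0.1562]
orientation: [0.999, -0.042, -0.0, 0.0]
force: [-0.6, 0.4, -0.3]
opening: 0.0002
```

```bash
python3 st.py
```

```text
t 16.45 local [-0.0417  0.0078  0.1562] F local [-0.6  0.4 -0.3] yaw [ 0.996 -0.084 -0.   ] open 0.0
```

Request:
servo_tool --motion '[[[0, -0.002, 0], [0, 0, 0], 0], [[0, -0.002, 0], [0, 0, 0], 0], [[0, -0.001, 0], [0, 0, 0], 0], [[0, -0.001, 0], [0, 0, 0], 0], [[0, 0, 0], [0, 0, 0], 0]]'

```text
clock: 16.95
tool_pos: [0.5552, -0.0765, 0.1562]
orientation: [0.999, -0.042, -0.0, -0.0]
force: [-1.0, 1.8, 0.0]
opening: 0.0001
```

```bash
python3 st.py
```

```text
t 16.95 local [-0.0416  0.0138  0.1562] F local [-1.2  1.7  0. ] yaw [ 0.996 -0.084 -0.   ] open 0.0
```

Request:
servo_tool --motion '[[[0, -0.001, 0], [0, 0, 0], 0], [[0, -0.001, 0], [0, 0, 0], 0], [[0, -0.001, 0], [0, 0, 0], 0], [[0, 0, 0], [0, 0, 0], 0]]'

```text
clock: 17.35
tool_pos: [0.5554, -0.0738, 0.1562]
orientation: [0.999, -0.042, 0.0, 0.0]
force: [1.4, -1.7, -0.0]
opening: 0.0002
```

```bash
python3 fit.py
```

```text
t 17.35 local [-0.0416  0.0165  0.1562] F local [ 1.5 -1.6 -0. ] yaw [ 0.996 -0.084  0.   ] open 0.0
side 0.65 924 px 360.4 209.4 r 341 381 c 194 223 fore,side [0.5 0.5]
side 0.51 105 px 185.6 302.8 r 179 193 c 299 307 fore,side [-0.3    0.302]
side brown [299, 179, 9, 12, 65] [184.5 303.1] [-0.29   0.278]
top brown [300, 182, 6, 30, 89] [196.1 302.4] [0.155 0.326]
```

Request:
servo_tool --motion '[[[0, -0.001, 0], [0, 0, 0], 0], [[0, -0.001, 0], [0, 0, 0], 0], [[0, -0.001, 0], [0, 0, 0], 0], [[0, 0, 0], [0, 0, 0], 0]]'

```text
clock: 17.95
tool_pos: [0.5557, -0.0706, 0.1562]
orientation: [0.999, -0.042, -0.0, 0.0]
force: [-0.1, -2.5, -1.7]
opening: 0.0
```

```bash
python3 fit.py|grep -v "^top"
```

```text
t 17.95 local [-0.0416  0.0198  0.1562] F local [ 0.1 -2.5 -1.7] yaw [ 0.996 -0.084 -0.   ] open 0.0
side 0.54 93 px 186.1 302.3 r 180 193 c 298 307 fore,side [-0.297  0.316]
side 0.49 5559 px 201.1 282.6 r 162 247 c 225 338 fore,side [-0.054  0.5  ]
side brown [298, 180, 9, 11, 65] [185.1 302.4] [-0.287  0.298]
```

Request:
servo_tool --motion '[[[0, -0.001, 0], [0, 0, 0], 0], [[0, -0.001, 0], [0, 0, 0], 0], [[0, 0, 0], [0, 0, 0], 0]]'

```text
clock: 18.45
tool_pos: [0.5558, -0.0685, 0.1562]
orientation: [0.999, -0.042, -0.0, -0.0]
force: [0.2, -2.1, -0.4]
opening: -0.0001
```

```bash
python3 st.py
```

```text
t 18.45 local [-0.0416  0.0219  0.1562] F local [ 0.4 -2.  -0.4] yaw [ 0.996 -0.084 -0.   ] open -0.0
```

Request:
servo_tool --motion '[[[0, 0.01, 0], [0, 0, 0], 0], [[0, 0.012, 0], [0, 0, 0], 0], [[0.03, 0, 0], [0, 0, 0], 0], [[0.03, 0, 0], [0, 0, 0], 0], [[0, -0.02, 0], [0, 0, 0], 0], [[0, -0.025, 0], [0, 0, 0], 0], [[-0.01, 0, 0], [0, 0, 0], 0], [[-0.01, 0, 0], [0, 0, 0], 0], [[-0.008, 0, 0], [0, 0, 0], 0], [[-0.004, 0, 0], [0, 0, 0], 0], [[-0.003, 0, 0], [0, 0, 0], 0], [[0, 0, 0], [0, 0, 0], 0]]'

```text
clock: 19.65
tool_pos: [0.583, -0.0486, 0.1566]
orientation: [0.999, -0.043, 0.001, 0.0]
force: [2.2, -0.3, -0.1]
opening: 0.0
```

```bash
python3 fit.py|grep -v "^top"
```

```text
t 19.65 local [-0.0163  0.044   0.1566] F local [ 2.3 -0.2 -0.1] yaw [ 0.996 -0.085  0.001] open 0.0
side 0.43 88 px 187.0 301.6 r 181 193 c 298 306 fore,side [-0.296  0.341]
side brown [313, 167, 6, 5, 25] [169.2 315.8] [-0.299 -0.273]
side brown [298, 181, 10, 10, 61] [185.9 302.8] [-0.302  0.307]
```

Request:
servo_tool --motion '[[[-0.001, 0, 0], [0, 0, 0], 0], [[-0.001, 0, 0], [0, 0, 0], 0], [[-0.001, 0, 0], [0, 0, 0], 0], [[0, 0, 0], [0, 0, 0], 0]]'

```text
clock: 20.25
tool_pos: [0.5799, -0.0476, 0.1563]
orientation: [0.999, -0.042, 0.0, 0.0]
force: [2.5, -1.9, -1.5]
opening: -0.0001
```

```bash
python3 fit.py|grep -v "^top"
```

```text
t 20.25 local [-0.0194  0.0447  0.1563] F local [ 2.6 -1.7 -1.5] yaw [ 0.996 -0.084  0.001] open -0.0
side 0.44 101 px 186.8 302.3 r 181 193 c 298 307 fore,side [-0.305  0.329]
side brown [313, 167, 6, 6, 26] [169.6 316.1] [-0.31  -0.267]
side brown [299, 182, 9, 9, 51] [186.2 303.4] [-0.317  0.307]
```

Fully home (about −0.31, +0.31). Now withdrawing and checking.

Request:
servo_tool --motion '[[[0.008, 0, 0], [0, 0, 0], 0], [[0.015, 0, 0], [0, 0, 0], 0], [[0.01, 0, -0.02], [0, 0, 0], 0], [[0, 0, -0.04], [0, 0, 0], 0], [[0, 0, -0.04], [0, 0, 0], 0], [[0, 0.04, -0.02], [0, 0, 0], 0], [[0, 0.045, 0], [0, 0, 0], 0], [[0, 0.045, 0], [0, 0, 0], 0], [[0, 0.045, 0], [0, 0, 0], 0], [[0, 0.045, 0], [0, 0, 0], 0], [[0, 0.02, 0], [0, 0, 0], 0], [[0, 0, 0], [0, 0, 0], 0]]'

```text
clock: 21.65
tool_pos: [0.5908, -0.2937, 0.2758]
orientation: [0.999, -0.045, -0.001, 0.0]
force: [-0.2, 0.1, -1.1]
opening: 0.0001
```

```bash
python3 fit.py; python3 shot.py pics/a4.png; python3 - <<'E'
from h import *
t=arm.snapshot("top")["img"].astype(int);o=cv2.imread("pics/top0.png")[:,:,::-1].astype(int)
d=(abs(t-o).sum(2)>90).astype(np.uint8);k,l,s,c=cv2.connectedComponentsWithStats(d)
print([s[i].tolist() for i in range(1,k) if s[i,4]>12])
E
```

```text
t 21.65 local [ 0.012  -0.1996  0.2758] F local [-0.2  0.  -1.1] yaw [ 0.996 -0.09  -0.002] open 0.0
side 0.46 105 px 187.2 302.4 r 181 194 c 298 307 fore,side [-0.313  0.335]
side brown [299, 182, 9, 9, 56] [186.1 302.7] [-0.303  0.312]
top 0.63 124 px 218.9 301.5 r 214 224 c 295 308 fore,side [-0.297  0.304]
top brown [297, 214, 12, 10, 88] [218.7 302. ] [-0.292  0.295]
t 21.85 local [ 0.0135 -0.1934  0.276 ] F local [ 0.2 -0.3 -0.4] yaw [ 0.997 -0.082 -0.001] open 0.0
[[281, 128, 279, 292, 27867], [418, 151, 8, 4, 22], [314, 191, 11, 17, 131], [329, 200, 17, 10, 141], [348, 203, 10, 7, 54], [359, 204, 5, 6, 23], [296, 213, 39, 17, 297], [253, 396, 53, 24, 385]]
```

View pics/a4.png

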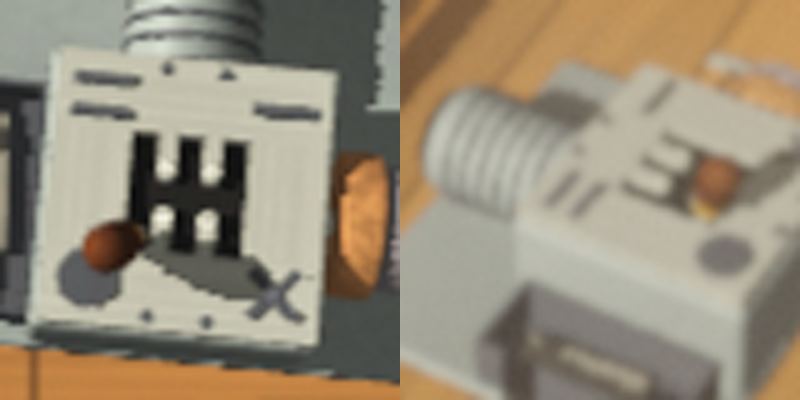

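The knob now overlaps the disc more, at about (245, 110) against the disc at (277, 88) in the top crop. Both views give about −0.30 and +0.30, so about 16 mm from the disc. Apart from the arm, its shadow and the lever, the top view shows no changes. The arm is clear, so I'm handing in.

```bash
python3 -c "
from plant import arm
print(arm.job_done())"
```

```text
the job is handed in; nothing more can be done
None
```

The gear lever is home in the near-left slot marked with the solid disc, and the job is handed in at about 22 s of the 48 s allowed. I pushed it with closed fingers, first along the cross channel and then into the slot, and moved the arm clear to the right.

- **Final position:** both cameras put the lever tilt at about −0.30 fore and +0.30 side. That puts the knob roughly 16 mm from the disc's centre, against a limit of 24 mm.
- **Second push:** after the first push the cameras put the knob about 21 mm from the disc. That margin was thin, so I went back and nudged it sideways and then home.
- **Forces:** readings at the end of each move were about 7 N or less. I felt no clear end stop, so "fully home" rests on the geometry and the pictures.
- **Camera agreement:** the two views differ by about 3–5 mm on where the gate is, which is the main uncertainty in these distances.
- **Loose tools:** comparing the start and end top views showed changes only at the arm, its shadow and the lever. The arm hid part of the right side of the bench in the last picture, so I could not check every tool there. The fingers stayed at least 155 mm above the bench throughout.

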